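# Leak-test the reservoirs on the sprung test pad

## Robot

A 7-joint arm with a two-finger parallel gripper is mounted at the origin on the work surface. World frame = base frame: x ahead of the robot, y to its left, z up, the work surface at z = 0. Lengths are in mm, angles in rad, forces in N, time in s.
With the tool pointing down it reaches from about 400 to 850 mm from the base axis. Payload 10.4 kg.
Tool frame: the origin (TCP) lies at the very end of the fingers, on their centre line; the grasp point (between the pads) lies 19 mm behind it; z points along the fingers, y is the line along which they close (so a half turn about z gives the same grasp; the last joint's range is limited). The gripper opens to 87 mm and grips with 3 to 60 N. Pads are 19 mm wide; open, the fingers measure 117 mm over their backs; the gripper's body (75 mm by 190 mm) begins 51 mm behind the grasp point.
Start: joints at [-1.223, 0.332, -0.065, 1.46, 0.022, 1.35, -0.088], TCP at [226.465, 582.554, 193.876] pointing down, gripper open.
Joint ranges: [-2.6, 2.6], [-0.5, 2.12], [-1.47, 1.34], [0.16, 2.42], [-1.27, 4.41], [0.06, 2.06], [-2.6, 2.6]. Speed limits (rad/s): [2.22, 2.22, 2.79, 2.79, 3.14, 3.14, 3.14].

## Interface

Orientations are given as a unit quaternion [w, x, y, z].
In Python, from cell import readout, imaging, job gives the robot as it stands.
- The arm moves only by the tool carry_out, never from a script. Its argument "deltas" is a list that holds one entry, the list of rows, each a list of 7 numbers: the turn, a rotation vector about the tool's x, y, z scaled (see below), then the shift along the tool's x, y, z scaled (see below), then the closure, from 0 (fully open) to 1 (shut). In form: [[[rx, ry, rz, x, y, z, jaw], ...]]. A call has 1 to 8 rows; each row is the pose to reach, as a shift and turn from the pose commanded when the call began, along the tool's axes at that moment; what a row does not reach only later rows make up. The controller multiplies each number of a shift by 0.4 m and each number of a turn by 45 degrees. A row lasts 1/12 s, in which the tool goes at most 41.7 mm and 7.16 degrees, less where a joint would pass 70% of its speed; a pose out of reach is approached as far as the arm can. A call with a number of a shift or a turn outside -1 to 1 is refused whole. A call with a gripper value outside its range is refused whole. The fingers move at their own pace and stop on an object; "force" is the grip in N (left out, the last holds). Time passes only in rows, so rows that repeat a pose let the fingers close. It gives the time, the measured TCP pose, the force, the opening and the grip force at its end, in the units of the state.
- readout.get_state(): the state, without advancing time (a new reading comes with each control period).
- imaging.snapshot(name): name is "scene" or "top" or "wrist"; returns a dict with "img" (420x560x3 uint8, red, green, blue), "K" (3x3 intrinsics, pixels), "rvec" (rotation vector, rad) and "tvec" (3), from world to camera coordinates, as OpenCV has them. Camera axes: x right, y down, z forward; pixel columns grow to the right and rows downward; lengths in mm; the calibration is good to about 2 mm. A picture is of the moment at which its call begins. There is no depth.
- job.sign_off(): hands the job in; it is judged then, once.
The state is a dict: "clock": time; "joints": joint angles; "joint_velocities": joint speeds; "effort": joint torques, N m; "eef_pos": TCP position; "ee_rot": TCP orientation; "force": force on the tool from outside, world axes, zero at the start; "torque": the same for the moment, N m; "opening": finger opening in mm; "grip_force": force on a finger pad.
Only numpy, scipy, OpenCV 4.12 (cv2) and the standard library are available. Lean on these libraries where they do the work, as an engineer would, in place of code of your own. Each camera call takes 0.05 s, during which the arm holds its last target. There are 200 camera calls.

## Task

Leak-test the reservoirs: set the test stand's ball valve to half open (45 degrees) and leave it there while you test. Then take the reservoirs one at a time, from the tallest to the shortest, press each one upright, centred, down onto the sprung pad until the pad is fully down, hold it there for a second, and stand it upright in the blue tray. When all are tested and in the tray, shut the valve fully; leave everything else on the bench where it is.

Things in the scene. Friction and masses are not known exactly. Their poses are not given: they have to be found in the camera images.
- reservoir1_mid (a point): reservoir (a lidded bottle: clear plastic tube 50 mm across with a blue foot 56 mm across and 12 mm thick, and above a flat shoulder a white upright cylindrical cap 36 mm across and 40 mm tall, the place to grip it; rigid, closed, about 0.1 to 0.2 kg), 150 mm tall in all; this point is on its axis half-way up, 75 mm above its underside; z along its axis, up. Stands on the bench at the start. May be absent: then None
- reservoir2_mid (a point): reservoir (a lidded bottle: clear plastic tube 50 mm across with a blue foot 56 mm across and 12 mm thick, and above a flat shoulder a white upright cylindrical cap 36 mm across and 40 mm tall, the place to grip it; rigid, closed, about 0.1 to 0.2 kg), 130 mm tall in all; this point is on its axis half-way up, 65 mm above its underside; z along its axis, up. Stands on the bench at the start. May be absent: then None
- reservoir3_mid (a point): reservoir (a lidded bottle: clear plastic tube 50 mm across with a blue foot 56 mm across and 12 mm thick, and above a flat shoulder a white upright cylindrical cap 36 mm across and 40 mm tall, the place to grip it; rigid, closed, about 0.1 to 0.2 kg), 110 mm tall in all; this point is on its axis half-way up, 55 mm above its underside; z along its axis, up. Stands on the bench at the start. May be absent: then None
- reservoir4_mid (a point): reservoir (a lidded bottle: clear plastic tube 50 mm across with a blue foot 56 mm across and 12 mm thick, and above a flat shoulder a white upright cylindrical cap 36 mm across and 40 mm tall, the place to grip it; rigid, closed, about 0.1 to 0.2 kg), 90 mm tall in all; this point is on its axis half-way up, 45 mm above its underside; z along its axis, up. Stands on the bench at the start. May be absent: then None
- stand: fixed test stand: aluminium base plate 250 mm (its x) by 100 mm (its y) by 8 mm thick, origin at the centre of the plate's underside on the bench. On it, 75 mm towards its -x, the sprung pad; 75 mm towards its +x, the brass ball valve, whose body and flat dial (64 mm across) reach 36 mm above the bench
- pad_top (a point): centre of the top face of the sprung pad (moves down with it): a round black flat rubber pad 68 mm across in a steel housing 86 mm across and 24 mm high; the face is 36 mm above the bench at rest, z up
- pad (a joint): how far the pad is pressed down, in m: 0 up, 0.010 fully down (against its stop). It needs about 3 N to start and 12 N to be fully down, and springs back when let go
- valve (a joint): opening of the ball valve in rad: 0 shut (against its stop, handle square across the copper pipe, pointing to the stand's -y), pi/4 half open, pi/2 fully open (handle along the pipe, pointing to the stand's +x). It grows counter-clockwise seen from above; stays where it is left (friction about 0.06 N m). Three black ticks on the dial mark 0, 45 and 90 degrees. It may start a little open
- valve_grip (a point): on the upright turning axis of the valve handle, at mid-height of the handle bar, 60 mm above the bench: the handle is a red upright-sided bar 14 mm wide, 24 mm tall (from 48 to 72 mm above the bench), reaching from 20 mm behind the axis to 60 mm ahead of it; this point's x points along the bar to its long end, z up. The bar can be pinched here from above and turned
- valve_end (a point): the long end of the valve handle, 60 mm from the axis, at the bar's mid-height; x as for the grip point
- tray_floor (a point): low blue tray, fixed, outside 350 mm (its x) by 130 mm (its y), walls 5 mm thick and 22 mm high; this point is the centre of its inner floor, 5 mm above the bench, z up
- tape: a roll of tape, cardboard, lying flat, 80 mm across, 24 mm high; origin at the centre of its underside; leave alone
- beaker: glass beaker, 70 mm across, 90 mm high; origin under its centre; leave alone
- glue: amber glue bottle, 44 mm across, 110 mm high; origin under its centre; leave alone
- jar: glass jar with red lid, 76 mm across, 100 mm high; origin under its centre; leave alone
- screwdriver: a screwdriver lying flat, 200 mm long, 26 mm high, origin at its middle beyond the reservoirs; leave alone
- stopcock: spare stopcock, red disc 28 mm across and 20 mm high with a glass stub on top, 40 mm high in all; it stands in the middle among the reservoirs; origin under its centre; leave alone

How it is judged (in metres and radians):
On the way, in this order (a step that is already met when the one before it is completed fails the run):
1. the valve is half open (45 degrees, within 7) (value of joint valve between 0.665 and 0.905 rad), for 0.3 s.
2. the tallest (150 mm) reservoir stands on the pad and the pad is pressed fully down (at least 8.5 of its 10 mm) for half a second (horizontal distance between reservoir1_mid and pad_top below 0.02 m and z of reservoir1_mid in the frame of pad_top below 0.083 m and height (world z) of reservoir1_mid below 0.1025 m and angle between reservoir1_mid's own z axis and vertical below 0.15 rad), for 0.5 s.
3. the 130 mm reservoir stands on the pad and the pad is pressed fully down (at least 8.5 of its 10 mm) for half a second (horizontal distance between reservoir2_mid and pad_top below 0.02 m and z of reservoir2_mid in the frame of pad_top below 0.073 m and height (world z) of reservoir2_mid below 0.0925 m and angle between reservoir2_mid's own z axis and vertical below 0.15 rad), for 0.5 s.
4. the 110 mm reservoir stands on the pad and the pad is pressed fully down (at least 8.5 of its 10 mm) for half a second (horizontal distance between reservoir3_mid and pad_top below 0.02 m and z of reservoir3_mid in the frame of pad_top below 0.063 m and height (world z) of reservoir3_mid below 0.0825 m and angle between reservoir3_mid's own z axis and vertical below 0.15 rad), for 0.5 s.
5. the shortest (90 mm) reservoir stands on the pad and the pad is pressed fully down (at least 8.5 of its 10 mm) for half a second (horizontal distance between reservoir4_mid and pad_top below 0.02 m and z of reservoir4_mid in the frame of pad_top below 0.053 m and height (world z) of reservoir4_mid below 0.0725 m and angle between reservoir4_mid's own z axis and vertical below 0.15 rad), for 0.5 s.
6. the valve is shut again (within 6 degrees) (value of joint valve below 0.1 rad), for 0.2 s.
At the end, for the whole second after the job is handed in: Every reservoir present stands upright (within 6 degrees) on the floor of the tray, the pad is up, and the valve is shut (within 6 degrees of its stop) (value of joint valve below 0.1 rad and value of joint pad below 0.004 m and x of reservoir1_mid in the frame of tray_floor between -0.155 and 0.155 m and y of reservoir1_mid in the frame of tray_floor between -0.045 and 0.045 m and z of reservoir1_mid in the frame of tray_floor between 0.069 and 0.081 m and angle between each of reservoir1_mid, reservoir2_mid, reservoir3_mid, reservoir4_mid's own z axis and vertical below 0.1 rad and x of reservoir2_mid in the frame of tray_floor between -0.155 and 0.155 m and y of reservoir2_mid in the frame of tray_floor between -0.045 and 0.045 m and z of reservoir2_mid in the frame of tray_floor between 0.059 and 0.071 m and x of reservoir3_mid in the frame of tray_floor between -0.155 and 0.155 m and y of reservoir3_mid in the frame of tray_floor between -0.045 and 0.045 m and z of reservoir3_mid in the frame of tray_floor between 0.049 and 0.061 m and x of reservoir4_mid in the frame of tray_floor between -0.155 and 0.155 m and y of reservoir4_mid in the frame of tray_floor between -0.045 and 0.045 m and z of reservoir4_mid in the frame of tray_floor between 0.039 and 0.051 m); the robot touches nothing.
It fails at once if the pad is pressed fully down while the valve is more than 10 degrees off half open (value of joint pad above 0.0085 m and (value of joint valve below 0.61 rad or value of joint valve above 0.96 rad)).
It fails at once if something else on the bench is moved more than 50 mm (distance of any of tape, beaker, glue, jar, screwdriver, stopcock from where it was at the start of the episode above 0.05 m).
Of reservoir1, reservoir2, reservoir3, reservoir4 only 3 to 4 are there at a start; the rules pass over those that are not, and their reading is None.
At some moment in a run one of reservoir1, reservoir2, reservoir3, reservoir4 may be knocked a few centimetres aside while the robot is not near it.
Once in a run the grip may slacken for a moment while it holds something.
It also fails if it takes over 210 s, if anything falls off the work surface, if the arm or the gripper's body presses on something with over 40 N, if the wrist force passes 120 N, or if a joint passes its speed limit or range.

## Working session

There is one attempt and no reset: what is moved stays moved. The work goes in short steps, Python scripts to look and compute and a tool call to move; the robot and the scene stay as the last step left them, time stands still between calls to the robot, and variables do not carry over. Pictures are saved under pics/ and viewed, at most 14 in all, crops included, and the job is handed in when it is done.

Besides the shell and the picture viewer there is one more tool, called as name(argument=value, ...) on one line, values as JSON. carry_out: Moves the arm, as the interface text tells. Shifts and turns lie within -1 to 1; 1 stands for 0.4 m of shift or 45 degrees of turn. Its arguments: {"type":"object","properties":{"deltas":{"type":"array","items":{"type":"array","items":{"type":"array","items":{"type":"number"}}}},"force":{"type":"number"}},"required":["deltas"]}

```bash
mkdir -p pics; python3 - <<'E'
from cell import readout, imaging
import cv2,pickle
print({k:v for k,v in readout.get_state().items() if k in('clock','eef_pos','ee_rot','force','opening')})
for n in ("top","scene"):
    s=imaging.snapshot(n); cv2.imwrite(f"pics/{n}0.png",cv2.resize(s["img"][:,:,::-1],(800,600))); pickle.dump(s,open(n+"0.pkl","wb"))
    print(n,s["K"],s["rvec"],s["tvec"])
E
```

```text
{'clock': 0.0, 'eef_pos': array([226.34607318, 582.10105544, 193.05672961]), 'ee_rot': array([-8.64389122e-05,  1.84345546e-01,  9.82861232e-01, -7.14982310e-04]), 'force': array([ 0.28010332,  0.79601347, -0.83009331]), 'opening': 87.29906473229457}
top [[427.39123157   0.         278.16151435]
 [  0.         427.39123157 211.22880795]
 [  0.           0.           1.        ]] [ 2.16128666 -2.19678905  0.08817687] [-90.37492378 611.10875548 957.49838122]
scene [[534.4385996    0.         277.60335604]
 [  0.         534.4385996  210.54903912]
 [  0.           0.           1.        ]] [ 1.45745092  1.91423816 -0.96117243] [ 223.99793839 -271.30489814 1823.21114586]
```

View pics/top0.png

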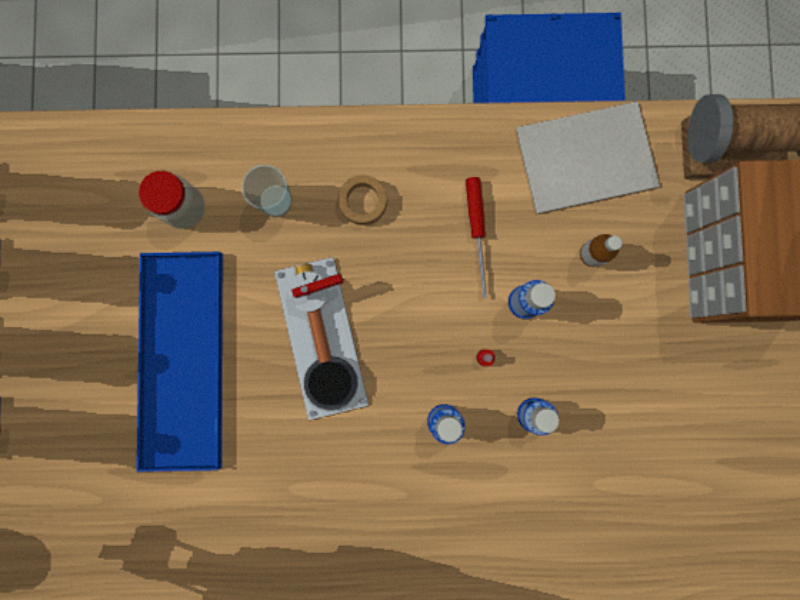

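View pics/scene0.png

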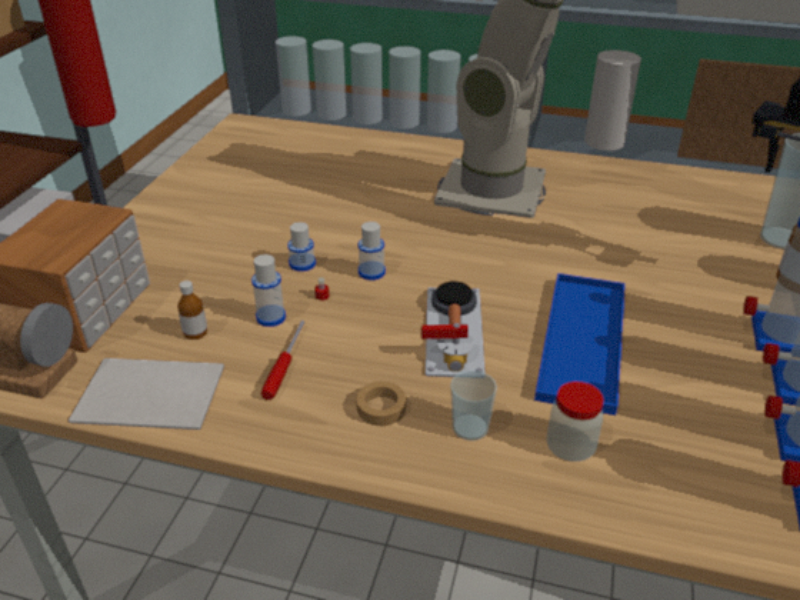

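The top view shows three reservoirs, with caps at about (541,296), (545,420) and (450,430). It also shows the pad at (330,384), the handle from (293,292) to (342,280) and the tray from (139,253) to (221,470). The scene view shows the matching caps at about (264,262), (299,230) and (371,229).

```bash
cat > h.py <<'E'
import numpy as np,cv2,pickle
from scipy.spatial.transform import Rotation as R
def ray(s,u,v):
    M=cv2.Rodrigues(np.array(s["rvec"]))[0]; t=np.array(s["tvec"])
    p=cv2.undistortPoints(np.array([[[u,v]]],float),np.array(s["K"]),None)[0,0]
    return -M.T@t, M.T@np.array([p[0],p[1],1])
def at_z(s,u,v,z):
    o,d=ray(s,u,v); return o+d*(z-o[2])/d[2]
def tri(a,b):
    (o1,d1),(o2,d2)=a,b
    k=np.linalg.lstsq(np.c_[d1,-d2],o2-o1,rcond=None)[0]
    p,q=o1+k[0]*d1,o2+k[1]*d2; return (p+q)/2,np.linalg.norm(p-q)
def proj(s,P): return cv2.projectPoints(np.array(P,float).reshape(-1,3),np.array(s["rvec"]),np.array(s["tvec"]),np.array(s["K"]),None)[0][:,0]
E
python3 - <<'E'
from h import *
np.set_printoptions(precision=1,suppress=True)
t,s=[pickle.load(open(n+"0.pkl","rb")) for n in("top","scene")]
f=.7
for n,a,b in(("A",(542,294),(264,261)),("B",(546,419),(299,229)),("C",(451,430),(371,228))):
    print(n,tri(ray(t,a[0]*f,a[1]*f),ray(s,b[0]*f,b[1]*f)))
h=cv2.cvtColor(t["img"],cv2.COLOR_RGB2HSV)
red=((h[...,0]<8)|(h[...,0]>172))&(h[...,1]>170)&(h[...,2]>70)
m=np.zeros_like(red);m[185:215,195:245]=red[185:215,195:245]
r=cv2.minAreaRect(np.argwhere(m)[:,::-1].astype(np.float32));print(r)
for p in cv2.boxPoints(r):print("handle",at_z(t,*p,72))
dk=h[...,2]<60
m=np.zeros_like(dk);m[245:292,205:255]=dk[245:292,205:255]
n,l,st,c=cv2.connectedComponentsWithStats(m.astype(np.uint8));i=1+st[1:,4].argmax();print("pad",st[i],at_z(t,*c[i],36))
for p in((139,253),(221,253),(221,470),(138,470)):print("tray",at_z(t,p[0]*f,p[1]*f,22))
for p in((277,271),(333,259),(367,406),(311,419)):print("stand",at_z(t,p[0]*f,p[1]*f,8))
E
```

```text
A (array([ 608.7, -308. ,  125.2]), np.float64(3.0673347455095876))
B (array([ 425.3, -317.4,   81.8]), np.float64(3.4892673698486014))
C (array([ 413.5, -172.8,  100.3]), np.float64(5.833778465226372))
((221.65000915527344, 199.4499969482422), (5.692099571228027, 35.73373031616211), 71.56504821777344)
handle [627.8  62.4  72. ]
handle [651.5 -12.2  72. ]
handle [639.5 -16.   72. ]
handle [615.8  58.5  72. ]
pad [213 252  37  34 924] [481.5   6.1  36. ]
tray [696.2 318.4  22. ]
tray [694. 185.  22.]
tray [347.8 182.5  22. ]
tray [349.9 313.6  22. ]
stand [664.9  96.8   8. ]
stand [683.3   4.5   8. ]
stand [442.9 -48.5   8. ]
stand [423.6  42.    8. ]
```

```bash
python3 - <<'E'
from h import *
t=pickle.load(open("top0.pkl","rb"));c=t["img"][170:300,185:385,::-1];cv2.imwrite("pics/c1.png",cv2.resize(c,(800,520),interpolation=cv2.INTER_CUBIC))
E
```

```text
(no output)
```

View pics/c1.png

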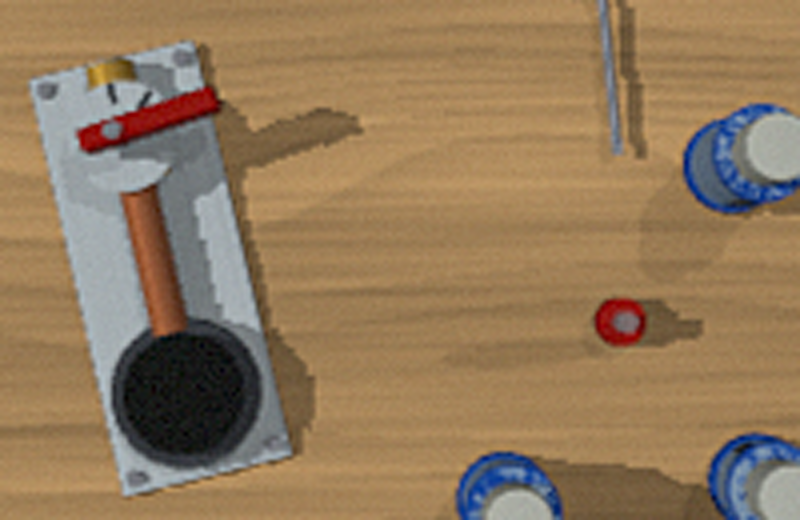

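The 82, 100 and 125 mm estimates fit 90, 110 and 130 mm with a small low bias, so the 150 mm reservoir is absent. A is the 130, C the 110 and B the 90. Stand yaw is about 12.6°, the pad is at (481,7), the valve axis at (627.5,41) and the handle is about 5° open. Next I move over the valve.

carry_out(deltas=[[[0,0,0.6,-0.7,-0.44,0.05,0],[0,0,0.6,-0.7,-0.44,0.05,0],[0,0,0.6,-0.7,-0.44,0.05,0],[0,0,0.6,-0.7,-0.44,0.05,0],[0,0,0.6,-0.7,-0.44,0.05,0],[0,0,0.6,-0.7,-0.44,0.05,0],[0,0,0.6,-0.7,-0.44,0.05,0],[0,0,0.6,-0.7,-0.44,0.05,0]]], force=40)

```text
clock: 0.77
eef_pos: [424.5, 314.8, 173.6]
ee_rot: [-0.0, 0.409, 0.913, -0.0]
force: [1.5, 0.6, 1.0]
opening: 87.1
grip_force: 0.0
```

```bash
cat > go.py <<'E'
"go.py x y z yaw : scaled deltas from measured pose to target (tool down; yaw of closing line, deg, mod 180)"
import sys; from h import *; from cell import readout
x=[float(a) for a in sys.argv[1:]]; s=readout.get_state(); q=s["ee_rot"]
r=R.from_quat([q[1],q[2],q[3],q[0]]); M=r.as_matrix()
y=np.deg2rad(x[3]); c=[]
for k in(0,np.pi):
    Y=np.array([np.cos(y+k),np.sin(y+k),0]);Z=np.array([0,0,-1.]);c.append((r.inv()*R.from_matrix(np.c_[np.cross(Y,Z),Y,Z])).as_rotvec())
rv=min(c,key=np.linalg.norm); d=M.T@(np.array(x[:3])-s["eef_pos"])
print("t%.1f pos"%s["clock"],s["eef_pos"].round(1),"yaw %.1f"%np.rad2deg(np.arctan2(M[1,1],M[0,1])),"F",s["force"].round(1),"open %.1f grip %.1f"%(s["opening"],s["grip_force"]),"J7 %.2f"%s["joints"][6])
print("rot",(rv/np.pi*4).round(3),"shift",(d/400).round(4),"rows %.1f"%max(np.linalg.norm(d)/41.7,np.rad2deg(np.linalg.norm(rv))/7.16))
E
python3 go.py 627.5 41 150 17.6
```

```text
t0.8 pos [424.5 314.8 173.6] yaw 41.7 F [1.5 0.6 1. ] open 87.1 grip 0.0 J7 0.03
rot [-0.    -0.     0.536] shift [-0.8485 -0.0769  0.059 ] rows 8.2
```

carry_out(deltas=[[[0,0,0.536,-0.82,-0.0743,0.057,0],[0,0,0.536,-0.82,-0.0743,0.057,0],[0,0,0.536,-0.82,-0.0743,0.057,0],[0,0,0.536,-0.82,-0.0743,0.057,0],[0,0,0.536,-0.82,-0.0743,0.057,0],[0,0,0.536,-0.82,-0.0743,0.057,0],[0,0,0.536,-0.82,-0.0743,0.057,0],[0,0,0.536,-0.82,-0.0743,0.057,0]]])

```text
clock: 1.43
eef_pos: [620.8, 50.2, 150.6]
ee_rot: [0.0, 0.591, 0.807, -0.0]
force: [0.8, 0.2, 0.1]
opening: 87.4
grip_force: 0.0
```

```bash
python3 go.py 627.5 41 44 17.6; python3 - <<'E'
from h import *; from cell import imaging
s=imaging.snapshot("wrist");pickle.dump(s,open("w1.pkl","wb"));cv2.imwrite("pics/w1.png",cv2.resize(s["img"][:,:,::-1],(800,600)));print(proj(s,[[627.5,41,72],[645.6,-16.2,72]])/.7)
E
```

```text
t1.4 pos [620.8  50.2 150.6] yaw 17.6 F [0.8 0.2 0.1] open 87.4 grip 0.0 J7 0.27
rot [-0.  0.  0.] shift [-0.0271  0.0092  0.2666] rows 2.6
[[402.37715402 311.61325432]
 [401.90566108 390.46157766]]
```

View pics/w1.png

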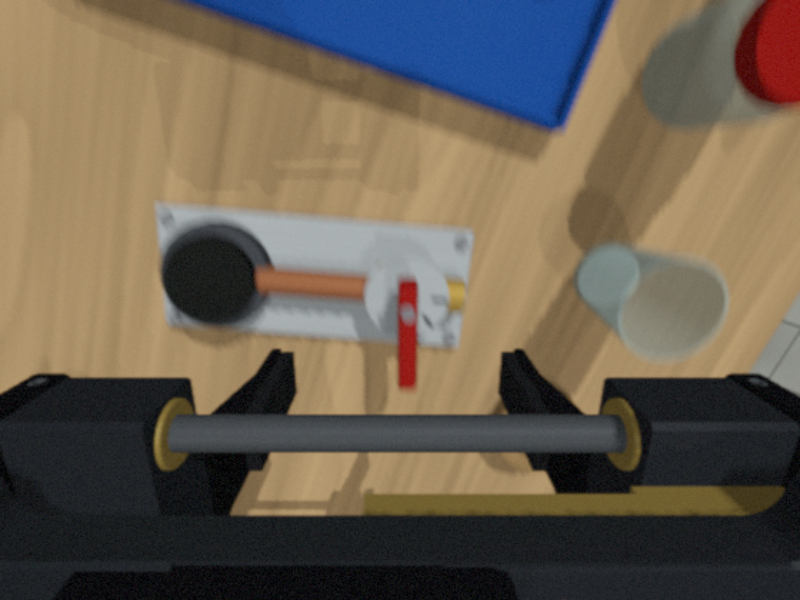

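The handle screw sits at (408,314), about 2–4 mm further along the closing line than predicted, and the bar is parallel to the pinch. I lower with a small correction and pinch.

carry_out(deltas=[[[0,0,0,-0.027,0.013,0.0,0],[0,0,0,-0.027,0.013,0.09,0],[0,0,0,-0.027,0.013,0.18,0],[0,0,0,-0.027,0.013,0.266,0],[0,0,0,-0.027,0.013,0.266,0.3],[0,0,0,-0.027,0.013,0.266,0.7],[0,0,0,-0.027,0.013,0.266,0.9],[0,0,0,-0.027,0.013,0.266,1]]], force=12)

```text
clock: 2.15
eef_pos: [629.9, 44.4, 47.4]
ee_rot: [0.001, 0.59, 0.807, 0.002]
force: [0.6, -0.4, 0.2]
opening: 67.9
grip_force: 0.0
```

carry_out(deltas=[[[0,0,0,0,0,0,1],[0,0,0,0,0,0,1],[0,0,0,0,0,0,1],[0,0,0,0,0,0,1]]])

```text
clock: 2.48
eef_pos: [628.4, 43.9, 45.2]
ee_rot: [0.0, 0.59, 0.807, 0.0]
force: [0.5, -0.1, -0.8]
opening: 41.7
grip_force: 0.0
```

carry_out(deltas=[[[0,0,0,-0.006,0,0,1],[0,0,0,-0.006,0,0,1],[0,0,0,-0.006,0,0,1],[0,0,0,-0.006,0,0,1],[0,0,0,-0.006,0,0,1],[0,0,0,-0.006,0,0,1],[0,0,0,-0.006,0,0,1],[0,0,0,-0.006,0,0,1]]])

```text
clock: 3.15
eef_pos: [628.9, 41.6, 44.6]
ee_rot: [-0.0, 0.59, 0.807, 0.0]
force: [-0.8, -0.2, -0.3]
opening: 0.7
grip_force: 0.0
```

```bash
python3 go.py 628.5 41.3 44 57.6
```

```text
t3.1 pos [628.9  41.6  44.6] yaw 17.6 F [-0.8 -0.2 -0.3] open 0.7 grip 0.0 J7 0.32
rot [ 0.    -0.    -0.888] shift [-0.0005 -0.0012  0.0016] rows 5.6
```

```bash
python3 - <<'E'
from h import *; from cell import imaging
s=imaging.snapshot("wrist");a=s["img"];t=imaging.snapshot("top")
pickle.dump((s,t),open("w2.pkl","wb"))
b=cv2.resize(t["img"][160:300,180:320],(420,420));print(proj(t,[[628.5,41.3,60]]))
cv2.imwrite("pics/w2.png",cv2.resize(np.hstack([a,b]),(800,343))[:,:,::-1])
E
```

```text
[[214.23427667 202.47694662]]
```

View pics/w2.png

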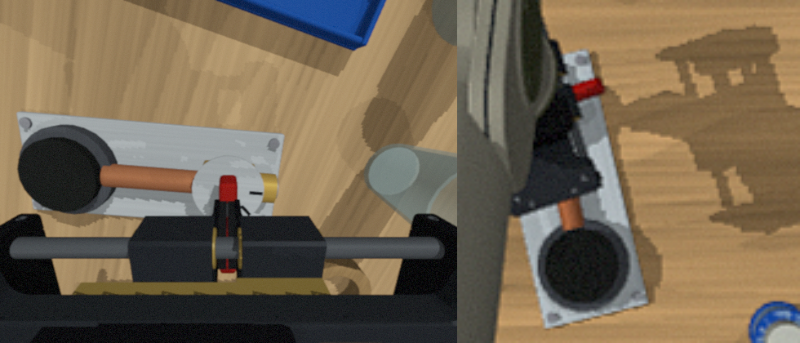

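The wrist view shows the red bar standing between the finger pads (at about (228,205)), although the opening reads 0.7. I let it settle and read again before turning.

carry_out(deltas=[[[0,0,0,0,0,0,1],[0,0,0,0,0,0,1]]])

```text
clock: 3.42
eef_pos: [628.9, 41.6, 44.6]
ee_rot: [-0.0, 0.59, 0.807, 0.0]
force: [0.1, 0.2, -0.0]
opening: 0.7
grip_force: 0.0
```

```bash
python3 - <<'E'
from h import *; from cell import imaging,readout
print(readout.get_state())
s=imaging.snapshot("wrist")
c=s["img"][190:350,200:360]
cv2.imwrite("pics/w3.png",cv2.resize(c,(600,600),interpolation=cv2.INTER_CUBIC)[:,:,::-1])
E
```

```text
{'clock': 3.4167, 'joints': array([-0.45502858,  0.48308096,  0.41088949,  1.63154663, -0.21301565,
        1.07148808,  0.32429932]), 'joint_velocities': array([ 0.00086191, -0.00105682,  0.00041844,  0.00040319,  0.00089745,
        0.00023936, -0.00267233]), 'effort': array([-2.22113536e-03, -6.33447361e+01,  8.53636891e+00, -3.42844033e+01,
       -3.88594356e-02,  6.15362730e-02,  5.90869536e-05]), 'eef_pos': array([628.87186575,  41.61869036,  44.61424768]), 'ee_rot': array([-2.17210847e-05,  5.90316437e-01,  8.07171917e-01,  2.26136106e-05]), 'force': array([ 0.10947239,  0.16029904, -0.02751831]), 'torque': array([-0.08699718,  0.02498893,  0.00190963]), 'grip_force': 0.0, 'opening': 0.7386204707571459}
```

View pics/w3.png

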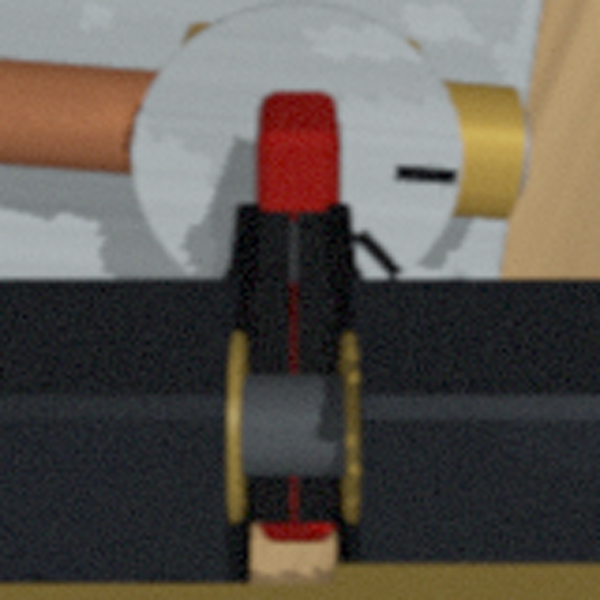

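The bar now appears to run beneath the closed fingers, showing as a red slit in the gap, so the tips may sit higher than reported. I check the tip position by projecting known points.

```bash
python3 - <<'E'
from h import *
s,t=pickle.load(open("w2.pkl","rb")); w=pickle.load(open("w1.pkl","rb"))
X=np.array([-.302,.953,0]);Y=np.array([.953,.302,0]);T=np.array([628.9,41.6,44.6])
crop=lambda p:((p-[200,190])*600/160).round(0)
for z in(44.6,60,72,80):
  P=T.copy();P[2]=z
  print(z,"front edge of finger (9.5 toward cam) L/R ±10, ctr",*crop(proj(s,[P+9.5*X-10*Y,P+9.5*X+10*Y,P])))
ax=np.array([628.5,41.3,72.]);b=np.array([.302,-.953,0])
for z in (48,60,72): ax[2]=z; print("bar z",z,"back end, front end",*crop(proj(s,[ax-20*b,ax+60*b])))
M=cv2.Rodrigues(np.array(s["rvec"]))[0];print("cam",-M.T@s["tvec"],"axis",M[2])
# first picture: finger tips at open
T1=np.array([620.8,50.2,150.6])
for k in(150.6,170,180):T1[2]=k;print(k,proj(w,[T1+9.5*X-43.5*Y,T1+9.5*X+43.5*Y])/.7)
E
```

```text
44.6 front edge of finger (9.5 toward cam) L/R ±10, ctr [238. 144.] [346. 144.] [292. 192.]
60 front edge of finger (9.5 toward cam) L/R ±10, ctr [233. 177.] [351. 177.] [292. 228.]
72 front edge of finger (9.5 toward cam) L/R ±10, ctr [230. 207.] [354. 207.] [292. 260.]
80 front edge of finger (9.5 toward cam) L/R ±10, ctr [227. 228.] [357. 229.] [292. 284.]
bar z 48 back end, front end [289.  97.] [289. 475.]
bar z 60 back end, front end [289. 120.] [289. 516.]
bar z 72 back end, front end [289. 147.] [289. 562.]
cam [603.42214188 122.0185156  234.96803994] axis [ 0.09217106 -0.29159982 -0.9520893 ]
150.6 [[306.84389286 326.20360456]
 [487.07200215 326.48884351]]
170 [[297.83839852 342.41395723]
 [495.9925571  342.73257911]]
180 [[292.45899588 352.09715847]
 [501.32145932 352.43615464]]
```

In both pictures the fingertips project about 27–29 mm above the reported TCP. I check this by touch, lowering the closed fingers onto the bar in small steps.

carry_out(deltas=[[[0,0,0,0,0,0.004,1],[0,0,0,0,0,0.007,1],[0,0,0,0,0,0.007,1]]])

```text
clock: 3.72
eef_pos: [629.2, 41.6, 43.7]
ee_rot: [0.0, 0.59, 0.807, 0.001]
force: [-7.0, -0.5, 17.3]
opening: 0.5
grip_force: 8.3
```

Contact at a reading of 43.7 confirms it: the real finger ends are about 28 mm above the reported TCP. I rise, open, and lower to a reading of about 19 (tips at about 47).

carry_out(deltas=[[[0,0,0,-0.001,0,-0.03,0.3],[0,0,0,-0.001,0,-0.03,0.3],[0,0,0,-0.001,0,-0.03,0.3],[0,0,0,-0.001,0,-0.03,0.3],[0,0,0,-0.001,0,-0.03,0.3],[0,0,0,-0.001,0,-0.03,0.3],[0,0,0,-0.001,0,-0.03,0.3]]])

```text
clock: 4.3
eef_pos: [628.8, 41.2, 53.4]
ee_rot: [-0.0, 0.59, 0.807, -0.0]
force: [0.7, 0.5, -0.7]
opening: 39.2
grip_force: 0.0
```

carry_out(deltas=[[[0,0,0,0,0,0.03,0.3],[0,0,0,0,0,0.05,0.3],[0,0,0,0,0,0.07,0.3],[0,0,0,0,0,0.08,0.3],[0,0,0,0,0,0.085,0.3],[0,0,0,0,0,0.085,0.3]]])

```text
clock: 4.8
eef_pos: [628.6, 41.1, 19.1]
ee_rot: [-0.0, 0.59, 0.807, -0.0]
force: [-0.2, 0.7, -0.2]
opening: 60.4
grip_force: 0.0
```

```bash
python3 go.py 628.5 41.3 19 17.6
```

```text
t4.8 pos [628.6  41.1  19.1] yaw 17.6 F [-0.2  0.7 -0.2] open 60.4 grip 0.0 J7 0.33
rot [-0.001 -0.     0.001] shift [ 0.0005 -0.0001  0.0001] rows 0.0
```

carry_out(deltas=[[[0,0,0,0,0,0,1],[0,0,0,0,0,0,1],[0,0,0,0,0,0,1],[0,0,0,0,0,0,1],[0,0,0,0,0,0,1],[0,0,0,0,0,0,1],[0,0,0,0,0,0,1],[0,0,0,0,0,0,1]]], force=12)

```text
clock: 5.47
eef_pos: [629.0, 41.2, 19.9]
ee_rot: [-0.0, 0.59, 0.807, 0.0]
force: [0.8, -0.2, -0.6]
opening: 15.5
grip_force: 1.3
```

carry_out(deltas=[[[0,0,0,0,0,0,1],[0,0,0,0,0,0,1],[0,0,0,0,0,0,1]]])

```text
clock: 5.72
eef_pos: [629.8, 41.5, 20.0]
ee_rot: [0.001, 0.59, 0.807, 0.001]
force: [5.0, 0.9, -3.5]
opening: 13.9
grip_force: 12.0
```

The bar is pinched at 13.9 mm. I turn it 40° counter-clockwise.

carry_out(deltas=[[[0,0,-0.15,0,0.002,0,1],[0,0,-0.3,0,0.002,0,1],[0,0,-0.45,0,0.002,0,1],[0,0,-0.6,0,0.002,0,1],[0,0,-0.75,0,0.002,0,1],[0,0,-0.89,0,0.002,0,1],[0,0,-0.89,0,0.002,0,1],[0,0,-0.89,0,0.002,0,1]]])

```text
clock: 6.38
eef_pos: [631.3, 42.6, 20.0]
ee_rot: [0.001, 0.277, 0.961, 0.001]
force: [9.0, 4.6, -6.3]
opening: 14.0
grip_force: 12.0
```

carry_out(deltas=[[[0,0,0,0,0,0,0.2],[0,0,0,0,0,0,0.2],[0,0,0,0,0,0,0.2],[0,0,0,0,0,0,0.2],[0,0,0,0,0,-0.08,0.2],[0,0,0,0,0,-0.16,0.2],[0,0,0,0,0,-0.25,0.2],[0,0,0,0,0,-0.3,0.2]]])

```text
clock: 7.05
eef_pos: [630.8, 41.2, 144.0]
ee_rot: [0.002, 0.279, 0.96, 0.001]
force: [0.5, 0.5, 0.1]
opening: 59.5
grip_force: 0.0
```

```bash
python3 go.py 606 -306 160 90; python3 - <<'E'
from h import *; from cell import imaging
s=imaging.snapshot("wrist");t=imaging.snapshot("top");pickle.dump((s,t),open("w4.pkl","wb"))
cv2.imwrite("pics/w4.png",cv2.resize(np.hstack([s["img"],t["img"]]),(800,300))[:,:,::-1])
h=cv2.cvtColor(s["img"],cv2.COLOR_RGB2HSV);red=(((h[...,0]<8)|(h[...,0]>172))&(h[...,1]>170)&(h[...,2]>60)).astype(np.uint8)
n,l,st,c=cv2.connectedComponentsWithStats(red)
for i in range(1,n):
    if st[i,4]>200:
        r=cv2.minAreaRect(np.argwhere(l==i)[:,::-1].astype(np.float32));print(c[i],st[i,4],r)
        P=[at_z(s,*p,72) for p in cv2.boxPoints(r)]
        e=max((P[1]-P[0],P[2]-P[1]),key=np.linalg.norm);print(np.linalg.norm(e),np.rad2deg(np.arctan2(e[1],e[0])),np.mean(P,0))
E
```

```text
t7.0 pos [630.8  41.2 144. ] yaw 57.7 F [0.5 0.5 0.1] open 59.5 grip 0.0 J7 0.95
rot [ 0.002  0.004 -0.719] shift [-0.412  -0.7664 -0.0407] rows 8.4
[279.01195219 192.2749004 ] 251 ((279.0, 193.0), (22.0, 12.0), 90.0)
20.760727524228642 -31.87759531648341 [618.09812685  50.42797021  72.        ]
[548.71792763 229.11430921] 1216 ((546.0, 227.5), (65.0, 26.0), 90.0)
69.12546430356451 -15.983358977408251 [783.52484946 246.49705219  72.        ]
[279.37931034 237.66338259] 609 ((279.0, 236.5), (51.0, 12.0), 90.0)
52.99553097167701 -31.877595316483514 [655.05467993  27.12355739  72.        ]
[ 27.54214559 237.77586207] 522 ((25.700008392333984, 238.9000244140625), (23.702320098876953, 32.64659118652344), 63.43495178222656)
34.93621467831181 82.83401203039419 [ 526.57131744 -179.38584007   72.        ]
```

View pics/w4.png

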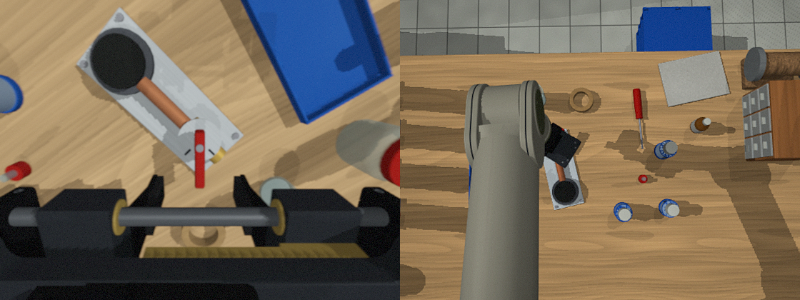

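The valve is now at 45° (bar at −32.3°, stand at 12.6°), and the reservoirs have not moved. I locate the caps precisely from the top view.

```bash
cat > caps.py <<'E'
from h import *; from cell import imaging
import sys
t=imaging.snapshot("top"); im=t["img"].astype(int); hs=cv2.cvtColor(t["img"],cv2.COLOR_RGB2HSV)
w=((hs[...,1]<45)&(hs[...,2]>125)).astype(np.uint8)
for n,x,y,H in(("A",606,-306,130),("B",424,-315,90),("C",412,-172,110)):
    if n not in sys.argv[1]: continue
    u,v=proj(t,[[x,y,H]])[0].astype(int); m=np.zeros_like(w);m[v-22:v+23,u-22:u+23]=w[v-22:v+23,u-22:u+23]
    k,l,st,c=cv2.connectedComponentsWithStats(m)
    if k<2: print(n,"none");continue
    i=1+st[1:,4].argmax(); (cx,cy),r=cv2.minEnclosingCircle(np.argwhere(l==i)[:,::-1].astype(np.float32))
    p=at_z(t,cx,cy,H); print(n,st[i,4],"r %.1f exp %.1f"%(r,427/(957-H)*18),"xy",p[:2].round(1),"centroid",at_z(t,*c[i],H)[:2].round(1))
E
python3 caps.py ABC; python3 go.py 606 -306 140 90
```

```text
A 24 r 6.5 exp 9.3 xy [ 607.4 -302.4] centroid [ 607.5 -298.1]
B 230 r 8.6 exp 8.9 xy [ 425.3 -316.8] centroid [ 425.  -317.1]
C 236 r 9.2 exp 9.1 xy [ 418.  -170.9] centroid [ 417.2 -171.5]
t7.2 pos [630.7  41.4 141.7] yaw 57.7 F [-1.1 -0.  -0.7] open 67.3 grip 0.0 J7 0.95
rot [ 0.002  0.004 -0.718] shift [-0.4123 -0.7668  0.0035] rows 8.4
```

carry_out(deltas=[[[0,0,-0.3,-0.15,-0.3,-0.03,0],[0,0,-0.718,-0.405,-0.745,-0.03,0],[0,0,-0.718,-0.405,-0.745,-0.03,0],[0,0,-0.718,-0.405,-0.745,-0.03,0],[0,0,-0.718,-0.405,-0.745,-0.03,0],[0,0,-0.718,-0.405,-0.745,-0.03,0],[0,0,-0.718,-0.405,-0.745,-0.03,0],[0,0,-0.718,-0.405,-0.745,-0.03,0]]])

```text
clock: 7.87
eef_pos: [606.8, -286.4, 149.8]
ee_rot: [-0.001, 0.0, 1.0, 0.0]
force: [0.8, 0.4, -0.2]
opening: 86.8
grip_force: 0.0
```

carry_out(deltas=[[[0,0,0,0,0,0,0],[0,0,0,0,0,0,0],[0,0,0,0,0,0,0]]])

```text
clock: 8.12
eef_pos: [607.6, -284.1, 149.8]
ee_rot: [-0.001, 0.0, 1.0, 0.001]
force: [0.4, 0.8, 0.7]
opening: 87.1
grip_force: 0.0
```

```bash
python3 go.py 608.5 -305.5 65 90; python3 caps.py BC;python3 - <<'E'
from h import *; from cell import imaging
s=imaging.snapshot("wrist");pickle.dump(s,open("w5.pkl","wb"));cv2.imwrite("pics/w5.png",s["img"][:,:,::-1]);print(proj(s,[[608.5,-305.5,130],[608.5,-305.5,0]]))
E
```

```text
t8.1 pos [ 607.6 -284.1  149.8] yaw 90.0 F [0.4 0.8 0.7] open 87.1 grip 0.0 J7 2.04
rot [ 0.002 -0.003 -0.   ] shift [-0.0028 -0.0537  0.212 ] rows 2.1
B 1554 r 30.8 exp 8.9 xy [ 425.3 -315.7] centroid [ 421.2 -324.5]
C 233 r 9.2 exp 9.1 xy [ 418.  -170.9] centroid [ 417.  -171.3]
[[248.76618676 231.14699076]
 [258.93228505 190.11559117]]
```

View pics/w5.png

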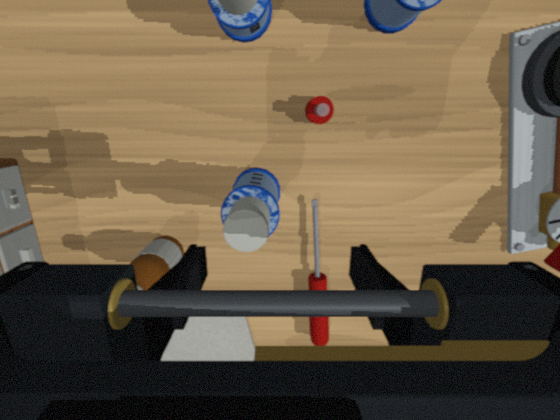

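The cap is at (246,224) and the foot at (257,187), so the axis is near (604.5, −307.5). I move over it and lower to a reading of 65.

carry_out(deltas=[[[0,0,0,0.008,-0.0585,0,0],[0,0,0,0.008,-0.0585,0,0],[0,0,0,0.008,-0.0585,0.08,0],[0,0,0,0.008,-0.0585,0.16,0],[0,0,0,0.008,-0.0585,0.21,0],[0,0,0,0.008,-0.0585,0.212,0],[0,0,0,0.008,-0.0585,0.212,0]]])

```text
clock: 8.8
eef_pos: [604.6, -306.7, 65.9]
ee_rot: [-0.001, -0.001, 1.0, 0.001]
force: [0.5, -0.4, 0.6]
opening: 87.3
grip_force: 0.0
```

carry_out(deltas=[[[0,0,0,0,0,0,1],[0,0,0,0,0,0,1],[0,0,0,0,0,0,1],[0,0,0,0,0,0,1],[0,0,0,0,0,0,1],[0,0,0,0,0,0,1],[0,0,0,0,0,0,1],[0,0,0,0,0,0,1]]], force=35)

```text
clock: 9.47
eef_pos: [604.9, -308.2, 66.7]
ee_rot: [-0.0, 0.0, 1.0, 0.0]
force: [-1.4, 0.3, -0.7]
opening: 41.8
grip_force: 0.0
```

```bash
python3 go.py 604.5 -307.5 65 90
```

```text
t9.5 pos [ 604.9 -308.2   66.7] yaw 90.0 F [-1.4  0.3 -0.7] open 41.8 grip 0.0 J7 2.09
rot [ 0. -0. -0.] shift [0.001  0.0018 0.0042] rows 0.0
```

carry_out(deltas=[[[0,0,0,0,0,0,1],[0,0,0,0,0,0,1],[0,0,0,0,0,0,1],[0,0,0,0,0,0,1],[0,0,0,0,0,0,1]]])

```text
clock: 9.88
eef_pos: [604.9, -308.2, 66.6]
ee_rot: [-0.0, 0.0, 1.0, 0.0]
force: [-0.6, 0.5, -0.2]
opening: 35.3
grip_force: 35.0
```

carry_out(deltas=[[[0,0,0,0,0,-0.03,1],[0,0,0,0,0,-0.06,1],[0,0,0,0,0,-0.12,1],[0,0,0,0,0,-0.18,1],[0,0,0,0,0,-0.18,1],[0,0,0,0,0,-0.18,1]]])

```text
clock: 10.38
eef_pos: [606.0, -308.9, 141.7]
ee_rot: [0.002, 0.0, 1.0, -0.001]
force: [-0.1, 0.6, -2.0]
opening: 35.3
grip_force: 35.0
```

```bash
python3 go.py 480.5 7 138 60;python3 - <<'E'
from h import *; from cell import imaging
s=imaging.snapshot("wrist");pickle.dump(s,open("w6.pkl","wb"));cv2.imwrite("pics/w6.png",s["img"][:,:,::-1])
E
```

```text
t10.4 pos [ 606.  -308.9  141.7] yaw 90.0 F [-0.1  0.6 -2. ] open 35.3 grip 35.0 J7 2.08
rot [-0.001  0.006  0.666] shift [0.3141 0.7898 0.0066] rows 8.2
```

View pics/w6.png

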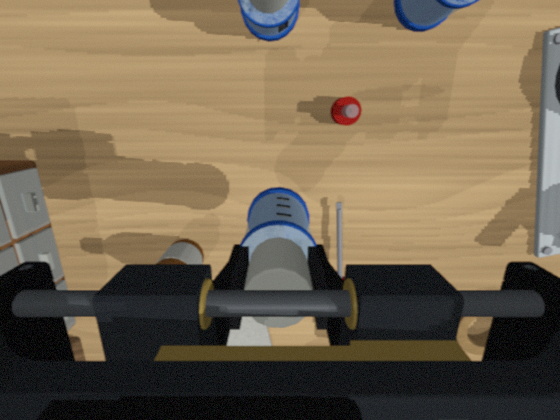

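The reservoir is held at 35.3 mm opening and upright. I carry it over the pad.

carry_out(deltas=[[[0,0,0,0.02,0.05,0,1],[0,0,0,0.06,0.14,0,1],[0,0,0,0.1,0.23,0,1],[0,0,0,0.13,0.32,0,1],[0,0,0,0.16,0.41,0,1],[0,0,0,0.2,0.5,0,1],[0,0,0,0.235,0.59,0,1],[0,0,0,0.27,0.68,0,1]]])

```text
clock: 11.1
eef_pos: [495.3, -34.6, 138.1]
ee_rot: [-0.001, 0.0, 1.0, -0.0]
force: [2.0, 1.0, -0.7]
opening: 35.5
grip_force: 35.0
```

carry_out(deltas=[[[0,0,0,0.03,0.07,0,1],[0,0,0,0.044,0.11,0,1],[0,0,0,0.044,0.11,0,1],[0,0,0,0.044,0.11,0,1]]])

```text
clock: 11.43
eef_pos: [478.8, 8.4, 138.4]
ee_rot: [-0.0, -0.001, 1.0, -0.0]
force: [-0.5, 0.3, -0.8]
opening: 35.2
grip_force: 35.0
```

```bash
python3 go.py 480.5 7 90 90;python3 - <<'E'
from h import *; from cell import imaging
s=imaging.snapshot("scene");pickle.dump(s,open("s7.pkl","wb"))
c=s["img"][120:300,180:420];cv2.imwrite("pics/s7.png",cv2.resize(c,(800,600),interpolation=cv2.INTER_CUBIC)[:,:,::-1])
u=(proj(s,[[480.5,7,36],[480.5,41,36],[480.5,-27,36],[480.5,7,75]])-[180,120])*800/240;print(u)
E
```

```text
t11.4 pos [478.8   8.4 138.4] yaw 90.1 F [-0.5  0.3 -0.8] open 35.2 grip 35.0 J7 1.47
rot [-0.    -0.001  0.002] shift [-0.0043 -0.0035  0.1209] rows 1.2
[[453.69889705 273.81779362]
 [495.43010484 280.44873703]
 [412.38916696 267.25382155]
 [455.83311062 233.70148512]]
```

View pics/s7.png

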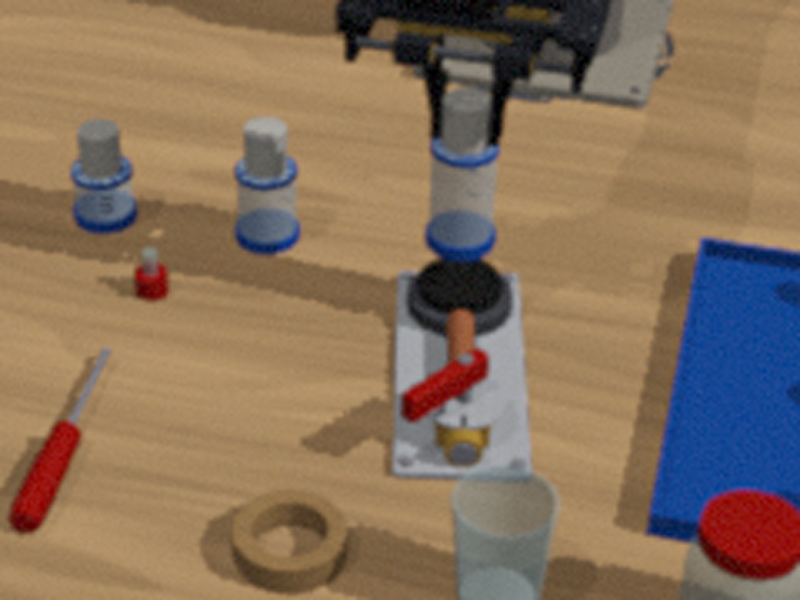

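The bottle hangs upright over the pad, with its foot at (460,241) and the pad face at (460,287) in the crop. The pad looks slightly farther in x, so I shift +5 mm, lower, press and hold.

carry_out(deltas=[[[0,0,0,-0.0125,0,0.03,1],[0,0,0,-0.0125,0,0.06,1],[0,0,0,-0.0125,0,0.08,1],[0,0,0,-0.0125,0,0.09,1],[0,0,0,-0.0125,0,0.1,1],[0,0,0,-0.0125,0,0.11,1],[0,0,0,-0.0125,0,0.116,1],[0,0,0,-0.0125,0,0.12,1]]])

```text
clock: 12.15
eef_pos: [485.4, 6.7, 92.3]
ee_rot: [0.001, 0.001, 1.0, -0.0]
force: [-7.3, -4.3, 25.3]
opening: 35.4
grip_force: 35.0
```

carry_out(deltas=[[[0,0,0,0,0,0,1],[0,0,0,0,0,0,1],[0,0,0,0,0,0,1]]])

```text
clock: 12.4
eef_pos: [485.3, 6.8, 92.5]
ee_rot: [0.001, 0.001, 1.0, -0.0]
force: [-5.3, -3.0, 14.6]
opening: 35.3
grip_force: 35.0
```

```bash
python3 go.py 484 7 90 90
```

```text
t12.4 pos [485.3   6.8  92.5] yaw 89.9 F [-5.3 -3.  14.6] open 35.3 grip 35.0 J7 1.48
rot [-0.001  0.003 -0.002] shift [0.0034 0.0005 0.0063] rows 0.1
```

carry_out(deltas=[[[0,0,0,0.003,0,0.004,1],[0,0,0,0.003,0,0.007,1],[0,0,0,0.003,0,0.007,1],[0,0,0,0.003,0,0.007,1],[0,0,0,0.003,0,0.007,1],[0,0,0,0.003,0,0.007,1],[0,0,0,0.003,0,0.007,1],[0,0,0,0.003,0,0.007,1]]], force=50)

```text
clock: 13.07
eef_pos: [486.0, 6.7, 92.1]
ee_rot: [0.003, 0.001, 1.0, 0.0]
force: [-9.4, -3.8, 34.8]
opening: 34.8
grip_force: 50.0
```

```bash
python3 go.py 484 7 90 90;python3 - <<'E'
from h import *; from cell import imaging
s=imaging.snapshot("scene");pickle.dump(s,open("s8.pkl","wb"))
c=s["img"][120:300,180:420];cv2.imwrite("pics/s8.png",cv2.resize(c,(800,600),interpolation=cv2.INTER_CUBIC)[:,:,::-1])
E
```

```text
t13.1 pos [486.    6.7  92.1] yaw 89.9 F [-9.4 -3.8 34.8] open 34.8 grip 50.0 J7 1.48
rot [ 0.     0.008 -0.002] shift [0.0049 0.0007 0.0053] rows 0.1
```

View pics/s8.png

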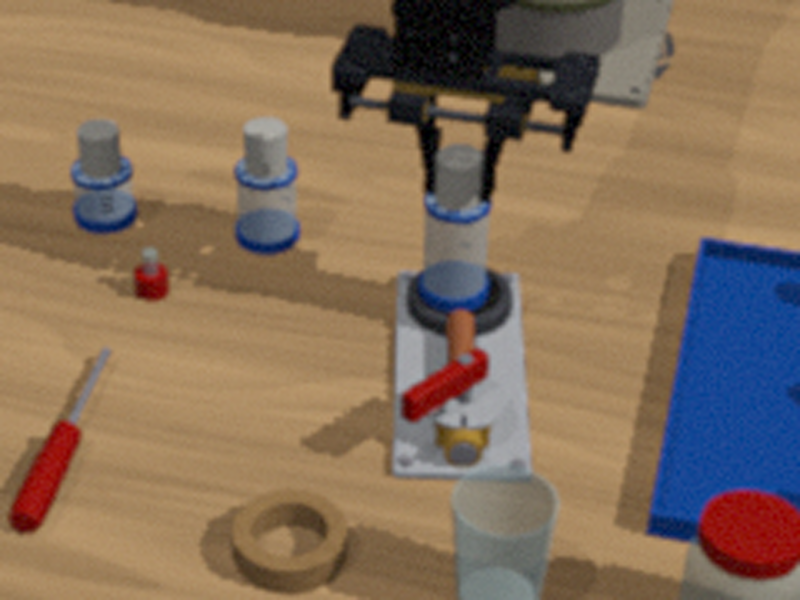

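The bottle is upright on the pad (foot at about (454,290)) and 35 N against the stop means it is fully down. I hold a little longer, then lift and carry it to the tray.

carry_out(deltas=[[[0,0,0,0,0,0,1],[0,0,0,0,0,0,1],[0,0,0,0,0,0,1],[0,0,0,0,0,0,1],[0,0,0,0,0,-0.05,1],[0,0,0,0,0,-0.1,1],[0,0,0,0,0,-0.15,1],[0,0,0,0,0,-0.17,1]]])

```text
clock: 13.78
eef_pos: [484.5, 7.8, 158.6]
ee_rot: [0.002, 0.0, 1.0, 0.0]
force: [0.7, -0.4, -0.5]
opening: 35.5
grip_force: 50.5
```

carry_out(deltas=[[[0,0,0,-0.03,0.05,0,1],[0,0,0,-0.07,0.13,0,1],[0,0,0,-0.115,0.21,0,1],[0,0,0,-0.16,0.29,0,1],[0,0,0,-0.2,0.37,0,1],[0,0,0,-0.25,0.45,0,1],[0,0,0,-0.3,0.53,0,1],[0,0,0,-0.33,0.6,0,1]]])

```text
clock: 14.45
eef_pos: [616.3, 249.9, 154.7]
ee_rot: [-0.0, -0.0, 1.0, 0.0]
force: [0.9, -1.7, -1.5]
opening: 35.0
grip_force: 50.5
```

```bash
python3 go.py 622 250 75 90; python3 caps.py BC
```

```text
t14.4 pos [616.3 249.9 154.7] yaw 90.0 F [ 0.9 -1.7 -1.5] open 35.0 grip 50.5 J7 1.13
rot [ 0. -0.  0.] shift [-0.0144  0.0002  0.1993] rows 1.9
B 146 r 8.0 exp 8.9 xy [ 424.7 -318.8] centroid [ 424.9 -317.6]
C 239 r 9.3 exp 9.1 xy [ 419.3 -171.4] centroid [ 417.5 -171.3]
```

carry_out(deltas=[[[0,0,0,-0.0144,0,0.06,1],[0,0,0,-0.0144,0,0.12,1],[0,0,0,-0.0144,0,0.17,1],[0,0,0,-0.0144,0,0.19,1],[0,0,0,-0.0144,0,0.2,1],[0,0,0,-0.0144,0,0.207,1],[0,0,0,-0.0144,0,0.207,1],[0,0,0,-0.0144,0,0.207,1]]])

```text
clock: 15.17
eef_pos: [621.6, 248.1, 74.4]
ee_rot: [0.001, 0.0, 1.0, 0.0]
force: [0.9, 0.4, -1.6]
opening: 35.2
grip_force: 50.4
```

carry_out(deltas=[[[0,0,0,0,0,0,0],[0,0,0,0,0,0,0],[0,0,0,0,0,0,0],[0,0,0,0,0,0,0],[0,0,0,0,0,0,0],[0,0,0,0,0,-0.08,0],[0,0,0,0,0,-0.16,0],[0,0,0,0,0,-0.2,0]]])

```text
clock: 15.83
eef_pos: [622.1, 248.3, 157.1]
ee_rot: [0.002, 0.0, 1.0, 0.001]
force: [1.1, -0.8, 0.7]
opening: 80.3
grip_force: 0.0
```

```bash
python3 go.py 416 -173 120 90
```

```text
t15.8 pos [622.1 248.3 157.1] yaw 90.0 F [ 1.1 -0.8  0.7] open 80.3 grip 0.0 J7 1.13
rot [ 0.002  0.005 -0.   ] shift [ 0.5154 -1.0535  0.089 ] rows 11.3
```

carry_out(deltas=[[[0,0,0,0.3,-0.613,0,0],[0,0,0,0.3,-0.613,0,0],[0,0,0,0.3,-0.613,0,0],[0,0,0,0.3,-0.613,0,0],[0,0,0,0.3,-0.613,0,0],[0,0,0,0.3,-0.613,0,0],[0,0,0,0.3,-0.613,0,0],[0,0,0,0.3,-0.613,0,0]]])

```text
clock: 16.5
eef_pos: [499.2, -3.1, 153.7]
ee_rot: [0.0, 0.004, 1.0, -0.0]
force: [0.4, -0.6, -0.0]
opening: 86.9
grip_force: 0.0
```

carry_out(deltas=[[[0,0,0,0.215,-0.43,0.02,0],[0,0,0,0.215,-0.43,0.02,0],[0,0,0,0.215,-0.43,0.02,0],[0,0,0,0.215,-0.43,0.02,0],[0,0,0,0.215,-0.43,0.02,0],[0,0,0,0.215,-0.43,0.02,0],[0,0,0,0.215,-0.43,0.02,0],[0,0,0,0.215,-0.43,0.02,0]]])

```text
clock: 17.17
eef_pos: [415.5, -168.6, 145.3]
ee_rot: [0.0, -0.0, 1.0, 0.0]
force: [0.1, 0.4, -0.7]
opening: 87.4
grip_force: 0.0
```

```bash
cat > wcap.py <<'E'
from h import *; from cell import imaging; import sys
x,y,H=map(float,sys.argv[1:4]); s=imaging.snapshot("wrist"); pickle.dump(s,open("wl.pkl","wb"))
hs=cv2.cvtColor(s["img"],cv2.COLOR_RGB2HSV); w=((hs[...,1]<50)&(hs[...,2]>110)).astype(np.uint8)
bl=((hs[...,0]>105)&(hs[...,0]<125)&(hs[...,1]>150)).astype(np.uint8)
u,v=proj(s,[[x,y,H]])[0].astype(int); print("pred top",u,v,"foot",proj(s,[[x,y,0]])[0].round())
for nm,m in(("white",w),("blue",bl)):
    k,l,st,c=cv2.connectedComponentsWithStats(m)
    for i in range(1,k):
        if st[i,4]>150 and abs(c[i]-[u,v]).max()<90: print(nm,st[i],c[i].round(1),at_z(s,*c[i],H)[:2].round(1))
E
python3 go.py 416 -173 46 90; python3 wcap.py 416 -172 110
```

```text
t17.2 pos [ 415.5 -168.6  145.3] yaw 90.0 F [ 0.1  0.4 -0.7] open 87.4 grip 0.0 J7 1.85
rot [0.    0.001 0.001] shift [-0.0012 -0.011   0.2482] rows 2.4
pred top 273 224 foot [275. 191.]
white [ 249  191   52   54 1687] [274.6 220.5] [ 412.8 -171.5]
blue [253 170  46  26 229] [275.6 180.4] [ 379.6 -170.6]
```

carry_out(deltas=[[[0,0,0,0.0025,-0.007,0.06,0],[0,0,0,0.0025,-0.007,0.12,0],[0,0,0,0.0025,-0.007,0.18,0],[0,0,0,0.0025,-0.007,0.22,0],[0,0,0,0.0025,-0.007,0.24,0],[0,0,0,0.0025,-0.007,0.248,0],[0,0,0,0.0025,-0.007,0.248,0],[0,0,0,0.0025,-0.007,0.248,0.5]]])

```text
clock: 17.88
eef_pos: [414.7, -172.0, 46.7]
ee_rot: [0.001, -0.0, 1.0, -0.0]
force: [-0.4, 0.2, -0.0]
opening: 84.6
grip_force: 0.0
```

carry_out(deltas=[[[0,0,0,0,0,0,1],[0,0,0,0,0,0,1],[0,0,0,0,0,0,1],[0,0,0,0,0,0,1],[0,0,0,0,0,0,1],[0,0,0,0,0,0,1],[0,0,0,0,0,0,1],[0,0,0,0,0,0,1]]], force=50)

```text
clock: 18.55
eef_pos: [413.9, -172.1, 45.9]
ee_rot: [0.0, 0.0, 1.0, 0.0]
force: [0.3, -0.4, -1.3]
opening: 35.2
grip_force: 48.7
```

carry_out(deltas=[[[0,0,0,0,0,0,1],[0,0,0,0,0,0,1],[0,0,0,0,0,0,1],[0,0,0,0,0,0,1]]])

```text
clock: 18.88
eef_pos: [413.9, -172.1, 45.9]
ee_rot: [0.0, 0.0, 1.0, 0.0]
force: [0.4, 0.5, -0.6]
opening: 35.2
grip_force: 50.0
```

carry_out(deltas=[[[0,0,0,0,0,-0.04,1],[0,0,0,0,0,-0.1,1],[0,0,0,0,0,-0.16,1],[0,0,0,0,0,-0.19,1],[0,0,0,-0.02,0.05,-0.19,1],[0,0,0,-0.05,0.12,-0.19,1],[0,0,0,-0.08,0.2,-0.19,1],[0,0,0,-0.11,0.28,-0.19,1]]])

```text
clock: 19.55
eef_pos: [458.1, -59.1, 122.0]
ee_rot: [0.0, 0.001, 1.0, 0.0]
force: [0.8, -0.5, -0.5]
opening: 35.0
grip_force: 50.0
```

carry_out(deltas=[[[0,0,0,-0.03,0.08,0,1],[0,0,0,-0.06,0.15,0,1],[0,0,0,-0.0625,0.175,0,1],[0,0,0,-0.0625,0.175,0,1],[0,0,0,-0.0625,0.175,0,1]]])

```text
clock: 19.97
eef_pos: [482.5, 9.4, 121.6]
ee_rot: [-0.0, -0.0, 1.0, -0.0]
force: [-0.3, -1.7, -1.0]
opening: 34.6
grip_force: 50.0
```

```bash
python3 go.py 484 10 69 90
```

```text
t20.0 pos [482.5   9.4 121.6] yaw 90.0 F [-0.3 -1.7 -1. ] open 34.6 grip 50.0 J7 1.47
rot [-0.001 -0.001  0.001] shift [-0.0038  0.0014  0.1314] rows 1.3
```

carry_out(deltas=[[[0,0,0,-0.004,0.001,0.04,1],[0,0,0,-0.004,0.001,0.08,1],[0,0,0,-0.004,0.001,0.095,1],[0,0,0,-0.004,0.001,0.105,1],[0,0,0,-0.004,0.001,0.115,1],[0,0,0,-0.004,0.001,0.125,1],[0,0,0,-0.004,0.001,0.131,1],[0,0,0,-0.004,0.001,0.131,1]]])

```text
clock: 20.63
eef_pos: [485.5, 9.2, 71.7]
ee_rot: [0.001, 0.001, 1.0, -0.0]
force: [-8.2, -2.9, 16.0]
opening: 34.9
grip_force: 49.9
```

carry_out(deltas=[[[0,0,0,0,0,0,1],[0,0,0,0,0,0,1],[0,0,0,0,0,0,1],[0,0,0,0,0,0,1]]])

```text
clock: 20.97
eef_pos: [485.3, 9.2, 71.6]
ee_rot: [0.001, 0.001, 1.0, -0.0]
force: [-7.9, -2.9, 15.5]
opening: 35.0
grip_force: 49.9
```

carry_out(deltas=[[[0,0,0,0.004,0,0.004,1],[0,0,0,0.004,0,0.007,1],[0,0,0,0.004,0,0.007,1],[0,0,0,0.004,0,0.007,1],[0,0,0,0.004,0,0.007,1],[0,0,0,0.004,0,0.007,1],[0,0,0,0.004,0,0.007,1],[0,0,0,0.004,0,0.007,1]]])

```text
clock: 21.63
eef_pos: [485.6, 9.4, 71.1]
ee_rot: [0.003, 0.001, 1.0, 0.0]
force: [-10.7, -3.3, 34.9]
opening: 35.2
grip_force: 50.0
```

carry_out(deltas=[[[0,0,0,0,0,0,1],[0,0,0,0,0,0,1],[0,0,0,0,0,0,1],[0,0,0,0,0,0,1]]])

```text
clock: 21.97
eef_pos: [485.6, 9.4, 71.1]
ee_rot: [0.003, 0.001, 1.0, 0.0]
force: [-9.9, -2.7, 35.5]
opening: 35.1
grip_force: 50.0
```

```bash
python3 go.py 522 248 140 90; python3 caps.py B;python3 - <<'E'
from h import *; from cell import imaging
s=imaging.snapshot("scene");pickle.dump(s,open("s9.pkl","wb"))
cv2.imwrite("pics/s9.png",cv2.resize(s["img"][120:300,180:460],(800,514),interpolation=cv2.INTER_CUBIC)[:,:,::-1])
E
```

```text
t22.0 pos [485.6   9.4  71.1] yaw 89.9 F [-9.9 -2.7 35.5] open 35.1 grip 50.0 J7 1.47
rot [ 0.001  0.008 -0.001] shift [-0.0913  0.5966 -0.1714] rows 6.0
B 108 r 8.0 exp 8.9 xy [ 424.7 -318.8] centroid [ 425.8 -316.9]
```

View pics/s9.png

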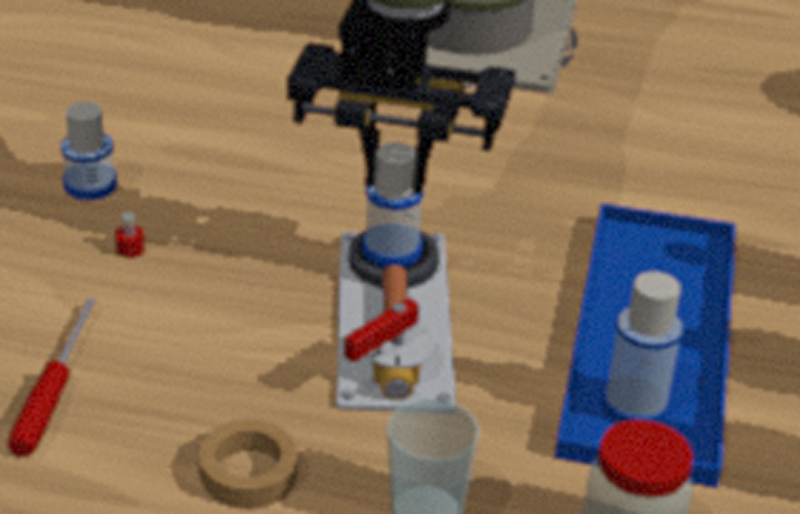

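C is upright and fully down (35 N, foot centred near (392,245)). A in the tray appears to lean slightly, cap (656,290) against foot (636,400), so I check whether perspective explains that.

```bash
python3 - <<'E'
from h import *
s=pickle.load(open("s9.pkl","rb"))
print((proj(s,[[622,248,5],[622,248,135],[622,313,22],[622,185,22],[486,9,26],[486,9,136]])-[180,120])*800/280)
E
```

```text
[[632.13531897 403.72439428]
 [654.84859416 281.31625292]
 [714.65001723 402.48818004]
 [559.33443621 375.35312826]
 [389.28024903 247.00793113]
 [394.61439834 147.69372459]]
```

carry_out(deltas=[[[0,0,0,0,0,-0.05,1],[0,0,0,0,0,-0.1,1],[0,0,0,0,0,-0.15,1],[0,0,0,-0.01,0.07,-0.175,1],[0,0,0,-0.02,0.14,-0.175,1],[0,0,0,-0.035,0.22,-0.175,1],[0,0,0,-0.05,0.3,-0.175,1],[0,0,0,-0.06,0.38,-0.175,1]]])

```text
clock: 22.73
eef_pos: [507.7, 163.4, 137.5]
ee_rot: [0.001, 0.001, 1.0, 0.0]
force: [0.7, -0.5, -0.9]
opening: 34.7
grip_force: 50.0
```

Perspective accounts for the lean, so A stands upright. I place C in the middle of the tray.

carry_out(deltas=[[[0,0,0,-0.015,0.08,0,1],[0,0,0,-0.03,0.16,0,1],[0,0,0,-0.036,0.2115,0,1],[0,0,0,-0.036,0.2115,0.05,1],[0,0,0,-0.036,0.2115,0.11,1],[0,0,0,-0.036,0.2115,0.17,1],[0,0,0,-0.036,0.2115,0.2,1],[0,0,0,-0.036,0.2115,0.212,1]]])

```text
clock: 23.4
eef_pos: [520.5, 246.1, 50.6]
ee_rot: [-0.001, 0.0, 1.0, -0.001]
force: [-8.6, -4.8, 32.4]
opening: 35.0
grip_force: 50.0
```

carry_out(deltas=[[[0,0,0,0,0,0,1],[0,0,0,0,0,0,1],[0,0,0,0,0,0,1]]])

```text
clock: 23.65
eef_pos: [522.1, 247.1, 53.1]
ee_rot: [0.001, 0.0, 1.0, 0.0]
force: [-0.2, 0.6, -0.3]
opening: 35.2
grip_force: 49.9
```

carry_out(deltas=[[[0,0,0,0,0,0.002,0],[0,0,0,0,0,0.002,0],[0,0,0,0,0,0.002,0],[0,0,0,0,0,0.002,0],[0,0,0,0,0,0.002,0],[0,0,0,0,0,-0.08,0],[0,0,0,0,0,-0.16,0],[0,0,0,0,0,-0.25,0]]])

```text
clock: 24.32
eef_pos: [520.5, 246.4, 152.2]
ee_rot: [-0.001, 0.0, 1.0, -0.0]
force: [1.5, 0.3, -0.2]
opening: 80.3
grip_force: 0.0
```

carry_out(deltas=[[[0,0,0,0.1,-0.7,0,0],[0,0,0,0.1,-0.7,0,0],[0,0,0,0.1,-0.7,0,0],[0,0,0,0.1,-0.7,0,0],[0,0,0,0.1,-0.7,0,0],[0,0,0,0.1,-0.7,0,0],[0,0,0,0.1,-0.7,0,0],[0,0,0,0.1,-0.7,0,0]]])

```text
clock: 24.98
eef_pos: [480.2, -40.5, 152.3]
ee_rot: [0.0, 0.005, 1.0, -0.001]
force: [0.3, -0.4, -0.5]
opening: 87.2
grip_force: 0.0
```

```bash
python3 go.py 424 -317 140 90; python3 caps.py B
```

```text
t25.0 pos [480.2 -40.5 152.3] yaw 89.5 F [ 0.3 -0.4 -0.5] open 87.2 grip 0.0 J7 1.56
rot [-0.002  0.001 -0.012] shift [ 0.1343 -0.6924  0.0318] rows 6.8
B 58 r 7.3 exp 8.9 xy [ 419.1 -315.1] centroid [ 414.5 -315.2]
```

carry_out(deltas=[[[0,0,0,0.134,-0.69,0.03,0],[0,0,0,0.134,-0.69,0.03,0],[0,0,0,0.134,-0.69,0.03,0],[0,0,0,0.134,-0.69,0.03,0],[0,0,0,0.134,-0.69,0.03,0],[0,0,0,0.134,-0.69,0.03,0],[0,0,0,0.134,-0.69,0.03,0],[0,0,0,0.134,-0.69,0.03,0]]])

```text
clock: 25.7
eef_pos: [425.6, -314.9, 139.8]
ee_rot: [-0.0, 0.003, 1.0, -0.001]
force: [-1.7, -0.4, 0.5]
opening: 86.8
grip_force: 0.0
```

carry_out(deltas=[[[0,0,0,0,0,0,0],[0,0,0,0,0,0,0],[0,0,0,0,0,0,0]]])

```text
clock: 25.95
eef_pos: [428.7, -307.3, 139.8]
ee_rot: [0.0, -0.001, 1.0, 0.0]
force: [-0.5, 0.3, 0.1]
opening: 87.0
grip_force: 0.0
```

```bash
python3 go.py 424 -317 26 90; python3 wcap.py 424 -317 90; python3 caps.py B
```

```text
t25.9 pos [ 428.7 -307.3  139.8] yaw 90.2 F [-0.5  0.3  0.1] open 87.0 grip 0.0 J7 2.17
rot [0.001 0.    0.003] shift [ 0.012  -0.0245  0.2844] rows 2.7
pred top 266 212 foot [270. 188.]
white [ 245  189   47   44 1350] [267.5 211.6] [ 423.2 -316.3]
blue [246 166  47  26 354] [269.3 176.4] [ 392.8 -314.6]
B 101 r 7.4 exp 8.9 xy [ 418.  -314.4] centroid [ 416.9 -315.5]
```

carry_out(deltas=[[[0,0,0,0.0155,-0.022,0.06,0],[0,0,0,0.0155,-0.022,0.12,0],[0,0,0,0.0155,-0.022,0.18,0],[0,0,0,0.0155,-0.022,0.23,0],[0,0,0,0.0155,-0.022,0.26,0],[0,0,0,0.0155,-0.022,0.28,0],[0,0,0,0.0155,-0.022,0.283,0],[0,0,0,0.0155,-0.022,0.283,0]]])

```text
clock: 26.72
eef_pos: [421.9, -317.9, 27.0]
ee_rot: [0.0, -0.0, 1.0, -0.0]
force: [0.4, -0.6, 0.3]
opening: 87.1
grip_force: 0.0
```

carry_out(deltas=[[[0,0,0,0,0,0,1],[0,0,0,0,0,0,1],[0,0,0,0,0,0,1],[0,0,0,0,0,0,1],[0,0,0,0,0,0,1],[0,0,0,0,0,0,1],[0,0,0,0,0,0,1],[0,0,0,0,0,0,1]]], force=50)

```text
clock: 27.38
eef_pos: [421.5, -318.0, 26.7]
ee_rot: [0.0, 0.0, 1.0, 0.0]
force: [-0.1, -0.4, -1.1]
opening: 41.9
grip_force: 0.0
```

carry_out(deltas=[[[0,0,0,0,0,0,1],[0,0,0,0,0,0,1],[0,0,0,0,0,0,1],[0,0,0,0,0,0,1]]])

```text
clock: 27.72
eef_pos: [421.4, -317.9, 26.6]
ee_rot: [-0.0, 0.0, 1.0, 0.0]
force: [0.6, 1.3, -0.4]
opening: 34.7
grip_force: 50.0
```

carry_out(deltas=[[[0,0,0,0,0,-0.04,1],[0,0,0,0,0,-0.1,1],[0,0,0,0,0,-0.16,1],[0,0,0,-0.01,0.05,-0.19,1],[0,0,0,-0.03,0.14,-0.19,1],[0,0,0,-0.045,0.23,-0.19,1],[0,0,0,-0.06,0.32,-0.19,1],[0,0,0,-0.077,0.41,-0.19,1]]])

```text
clock: 28.38
eef_pos: [452.1, -152.4, 102.7]
ee_rot: [0.0, 0.0, 1.0, 0.0]
force: [0.6, 0.5, -2.3]
opening: 35.2
grip_force: 50.0
```

carry_out(deltas=[[[0,0,0,-0.015,0.09,0,1],[0,0,0,-0.03,0.18,0,1],[0,0,0,-0.05,0.27,0,1],[0,0,0,-0.065,0.36,0,1],[0,0,0,-0.077,0.41,0,1],[0,0,0,-0.077,0.41,0,1],[0,0,0,-0.077,0.41,0,1],[0,0,0,-0.077,0.41,0,1]]])

```text
clock: 29.05
eef_pos: [482.9, 9.0, 102.5]
ee_rot: [-0.0, 0.0, 1.0, -0.0]
force: [0.3, -0.9, -2.4]
opening: 35.2
grip_force: 50.0
```

```bash
python3 go.py 484 10 50 90
```

```text
t29.1 pos [482.9   9.  102.5] yaw 89.9 F [ 0.3 -0.9 -2.4] open 35.2 grip 50.0 J7 1.47
rot [-0.001 -0.001 -0.001] shift [-0.0029  0.0027  0.1312] rows 1.3
```

carry_out(deltas=[[[0,0,0,-0.003,0.002,0.04,1],[0,0,0,-0.003,0.002,0.08,1],[0,0,0,-0.003,0.002,0.095,1],[0,0,0,-0.003,0.002,0.105,1],[0,0,0,-0.003,0.002,0.115,1],[0,0,0,-0.003,0.002,0.125,1],[0,0,0,-0.003,0.002,0.131,1],[0,0,0,-0.003,0.002,0.131,1]]])

```text
clock: 29.72
eef_pos: [485.1, 10.0, 52.3]
ee_rot: [0.001, 0.001, 1.0, -0.0]
force: [-8.0, -2.3, 17.6]
opening: 35.0
grip_force: 49.9
```

carry_out(deltas=[[[0,0,0,0.003,0,0.004,1],[0,0,0,0.003,0,0.007,1],[0,0,0,0.003,0,0.007,1],[0,0,0,0.003,0,0.007,1],[0,0,0,0.003,0,0.007,1],[0,0,0,0.003,0,0.007,1],[0,0,0,0.003,0,0.007,1],[0,0,0,0.003,0,0.007,1]]])

```text
clock: 30.38
eef_pos: [485.5, 10.2, 51.8]
ee_rot: [0.002, 0.001, 1.0, 0.0]
force: [-12.5, -3.5, 36.8]
opening: 34.7
grip_force: 50.0
```

carry_out(deltas=[[[0,0,0,0,0,0,1],[0,0,0,0,0,0,1],[0,0,0,0,0,0,1],[0,0,0,0,0,0,1],[0,0,0,0,0,0,1]]])

```text
clock: 30.8
eef_pos: [485.5, 10.2, 51.8]
ee_rot: [0.002, 0.001, 1.0, 0.0]
force: [-12.8, -3.0, 38.5]
opening: 34.7
grip_force: 50.0
```

The pad was held fully down at 38 N. I lift and carry B to the near slot of the tray.

carry_out(deltas=[[[0,0,0,0,0,-0.05,1],[0,0,0,0,0,-0.1,1],[0,0,0,0,0,-0.16,1],[0,0,0,0.02,0.06,-0.2,1],[0,0,0,0.04,0.14,-0.2,1],[0,0,0,0.06,0.22,-0.2,1],[0,0,0,0.08,0.3,-0.2,1],[0,0,0,0.1,0.38,-0.2,1]]])

```text
clock: 31.47
eef_pos: [443.1, 164.1, 128.4]
ee_rot: [0.001, 0.0, 1.0, 0.0]
force: [0.8, 0.2, -1.4]
opening: 35.2
grip_force: 50.0
```

carry_out(deltas=[[[0,0,0,0.02,0.08,0,1],[0,0,0,0.04,0.16,0,1],[0,0,0,0.055,0.21,0,1],[0,0,0,0.055,0.21,0,1],[0,0,0,0.055,0.21,0,1]]])

```text
clock: 31.88
eef_pos: [421.0, 247.8, 127.9]
ee_rot: [0.0, -0.001, 1.0, 0.0]
force: [-0.3, -0.5, -1.0]
opening: 34.9
grip_force: 50.0
```

```bash
python3 go.py 422 248 33 90
```

```text
t31.9 pos [421.  247.8 127.9] yaw 90.1 F [-0.3 -0.5 -1. ] open 34.9 grip 50.0 J7 0.94
rot [0.001 0.001 0.003] shift [-0.0023  0.0005  0.2372] rows 2.3
```

carry_out(deltas=[[[0,0,0,-0.002,0,0.06,1],[0,0,0,-0.002,0,0.12,1],[0,0,0,-0.002,0,0.18,1],[0,0,0,-0.002,0,0.21,1],[0,0,0,-0.002,0,0.225,1],[0,0,0,-0.002,0,0.235,1],[0,0,0,-0.002,0,0.238,1],[0,0,0,-0.002,0,0.238,1]]])

```text
clock: 32.55
eef_pos: [422.6, 246.7, 33.0]
ee_rot: [0.0, 0.0, 1.0, 0.0]
force: [0.8, -0.6, -1.0]
opening: 34.8
grip_force: 50.0
```

carry_out(deltas=[[[0,0,0,0,0,0,0],[0,0,0,0,0,0,0],[0,0,0,0,0,0,0],[0,0,0,0,0,0,0],[0,0,0,0,0,0,0],[0,0,0,0,0,-0.08,0],[0,0,0,0,0,-0.16,0],[0,0,0,0,0,-0.25,0]]])

```text
clock: 33.22
eef_pos: [421.1, 246.3, 132.8]
ee_rot: [-0.001, -0.0, 1.0, -0.001]
force: [0.4, 0.6, -0.6]
opening: 80.5
grip_force: 0.0
```

```bash
python3 go.py 629.5 42 150 57.6
```

```text
t33.2 pos [421.1 246.3 132.8] yaw 90.0 F [ 0.4  0.6 -0.6] open 80.5 grip 0.0 J7 0.94
rot [-0.002 -0.002  0.72 ] shift [-0.5209 -0.5109 -0.0433] rows 7.0
```

carry_out(deltas=[[[0,0,0.1,-0.02,-0.09,-0.045,0.3],[0,0,0.25,-0.1,-0.15,-0.045,0.3],[0,0,0.4,-0.52,-0.511,-0.045,0.3],[0,0,0.72,-0.52,-0.511,-0.045,0.3],[0,0,0.72,-0.52,-0.511,-0.045,0.3],[0,0,0.72,-0.52,-0.511,-0.045,0.3],[0,0,0.72,-0.52,-0.511,-0.045,0.3],[0,0,0.72,-0.52,-0.511,-0.045,0.3]]])

```text
clock: 33.88
eef_pos: [632.9, 36.4, 149.9]
ee_rot: [0.001, 0.282, 0.96, -0.001]
force: [-0.7, -1.4, -0.1]
opening: 61.1
grip_force: 0.0
```

carry_out(deltas=[[[0,0,0,0,0,0,0.3],[0,0,0,0,0,0,0.3],[0,0,0,0,0,0,0.3]]])

```text
clock: 34.13
eef_pos: [629.4, 43.6, 150.2]
ee_rot: [-0.0, 0.278, 0.96, 0.0]
force: [-0.1, 0.9, 0.6]
opening: 60.6
grip_force: 0.0
```

```bash
python3 go.py 629.5 42 20 57.6; python3 - <<'E'
from h import *; from cell import imaging
s=imaging.snapshot("scene");w=imaging.snapshot("wrist")
a=cv2.resize(s["img"][120:330,180:460],(560,420));cv2.imwrite("pics/s10.png",cv2.resize(np.hstack([a,w["img"]]),(800,300),interpolation=cv2.INTER_AREA)[:,:,::-1])
E
```

```text
t34.1 pos [629.4  43.6 150.2] yaw 57.7 F [-0.1  0.9  0.6] open 60.6 grip 0.0 J7 0.91
rot [ 0.    -0.001  0.001] shift [-0.0027 -0.0033  0.3254] rows 3.1
```

View pics/s10.png

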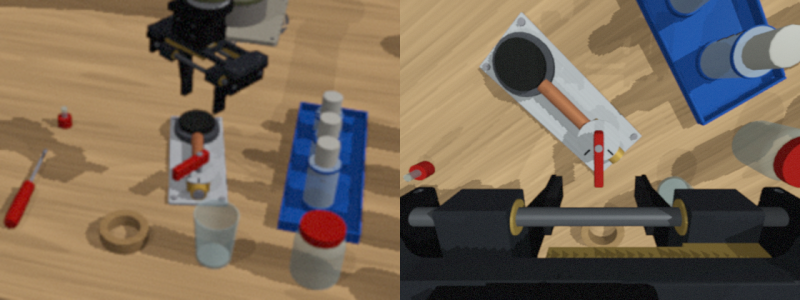

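All three reservoirs stand in the tray (left view, (328,105)–(323,180)), and the handle at (598,158) is in line with the pinch. I lower, pinch and shut the valve.

carry_out(deltas=[[[0,0,0,-0.002,-0.002,0.09,0.3],[0,0,0,-0.002,-0.002,0.18,0.3],[0,0,0,-0.002,-0.002,0.25,0.3],[0,0,0,-0.002,-0.002,0.3,0.3],[0,0,0,-0.002,-0.002,0.325,0.3],[0,0,0,-0.002,-0.002,0.325,0.3],[0,0,0,-0.002,-0.002,0.325,0.8],[0,0,0,-0.002,-0.002,0.325,1]]], force=12)

```text
clock: 34.9
eef_pos: [631.3, 41.7, 22.2]
ee_rot: [0.001, 0.279, 0.96, 0.001]
force: [-0.1, -0.9, 0.2]
opening: 53.7
grip_force: 0.0
```

carry_out(deltas=[[[0,0,0,0,0,0,1],[0,0,0,0,0,0,1],[0,0,0,0,0,0,1],[0,0,0,0,0,0,1],[0,0,0,0,0,0,1],[0,0,0,0,0,0,1],[0,0,0,0,0,0,1],[0,0,0,0,0,0,1]]])

```text
clock: 35.57
eef_pos: [631.1, 42.8, 20.5]
ee_rot: [0.001, 0.279, 0.96, 0.001]
force: [3.3, 3.4, -3.1]
opening: 13.7
grip_force: 12.0
```

carry_out(deltas=[[[0,0,0,0,0,0,1],[0,0,0,0,0,0,1],[0,0,0,0,0,0,1]]])

```text
clock: 35.82
eef_pos: [631.1, 42.8, 20.5]
ee_rot: [0.001, 0.279, 0.96, 0.001]
force: [3.4, 2.7, -3.4]
opening: 14.0
grip_force: 12.0
```

carry_out(deltas=[[[0,0,0.15,0,0,0,1],[0,0,0.3,0,0,0,1],[0,0,0.45,0,0,0,1],[0,0,0.6,0,0,0,1],[0,0,0.75,0,0,0,1],[0,0,0.88,0,0,0,1],[0,0,0.98,0,0,0,1],[0,0,0.98,0,0,0,1]]])

```text
clock: 36.48
eef_pos: [629.5, 41.6, 20.4]
ee_rot: [-0.001, 0.621, 0.784, -0.0]
force: [-4.9, 0.5, 4.2]
opening: 13.6
grip_force: 12.0
```

carry_out(deltas=[[[0,0,0.02,0,0,0,1],[0,0,0.04,0,0,0,1],[0,0,0.04,0,0,0,1],[0,0,0.04,0,0,0,1]]])

```text
clock: 36.82
eef_pos: [629.5, 41.7, 20.4]
ee_rot: [-0.001, 0.631, 0.776, -0.0]
force: [-5.8, 1.2, 5.1]
opening: 14.0
grip_force: 12.0
```

```bash
python3 go.py 629.5 42 20 12.6;python3 -c "
from cell import readout;print(readout.get_state()['torque'])"
```

```text
t36.8 pos [629.5  41.7  20.4] yaw 11.8 F [-5.8  1.2  5.1] open 14.0 grip 12.0 J7 0.19
rot [-0.002 -0.001 -0.018] shift [0.0009 0.0001 0.001 ] rows 0.1
[0.05890333 1.10708849 0.22028841]
```

Yaw is 11.8°, so the valve is at or near its stop. I open straight up and check from the wrist.

carry_out(deltas=[[[0,0,0,0,0,0,0.2],[0,0,0,0,0,0,0.2],[0,0,0,0,0,0,0.2],[0,0,0,0,0,0,0.2],[0,0,0,0,0,-0.08,0.2],[0,0,0,0,0,-0.16,0.2],[0,0,0,0,0,-0.25,0.2],[0,0,0,0,0,-0.32,0.2]]])

```text
clock: 37.48
eef_pos: [630.7, 41.1, 151.0]
ee_rot: [0.001, 0.631, 0.775, 0.001]
force: [0.8, 0.9, -1.5]
opening: 59.7
grip_force: 0.0
```

carry_out(deltas=[[[0,0,0,0,0,-0.05,0.2],[0,0,0,0,0,-0.05,0.2],[0,0,0,0,0,-0.05,0.2]]])

```text
clock: 37.73
eef_pos: [630.9, 41.3, 169.4]
ee_rot: [0.001, 0.631, 0.775, 0.001]
force: [-0.3, 0.0, 0.1]
opening: 69.1
grip_force: 0.0
```

```bash
python3 go.py 629.5 42 170 12.6; python3 - <<'E'
from h import *; from cell import imaging
s=imaging.snapshot("wrist");h=cv2.cvtColor(s["img"],cv2.COLOR_RGB2HSV);red=(((h[...,0]<8)|(h[...,0]>172))&(h[...,1]>170)&(h[...,2]>60)).astype(np.uint8)
n,l,st,c=cv2.connectedComponentsWithStats(red)
for i in range(1,n):
    if st[i,4]>150:
        p=np.array([at_z(s,*q,72)[:2] for q in np.argwhere(l==i)[:,::-1]]);v=cv2.fitLine(p.astype(np.float32),cv2.DIST_L2,0,.01,.01).ravel();print(p.mean(0),np.rad2deg(np.arctan2(v[1],v[0])))
t=imaging.snapshot("scene")
a=cv2.resize(t["img"][120:330,180:460],(560,420));cv2.imwrite("pics/s11.png",cv2.resize(np.hstack([a,s["img"]]),(800,300),interpolation=cv2.INTER_AREA)[:,:,::-1])
E
```

```text
t37.7 pos [630.9  41.3 169.4] yaw 11.7 F [-0.3  0.   0.1] open 69.1 grip 0.0 J7 0.16
rot [ 0.003 -0.    -0.02 ] shift [ 0.0024 -0.0031 -0.0015] rows 0.1
[792.07130521 244.13425606] 13.011557
[625.71825865  57.09619532] -80.43141
[635.41240834  13.8617414 ] -76.71836
```

View pics/s11.png

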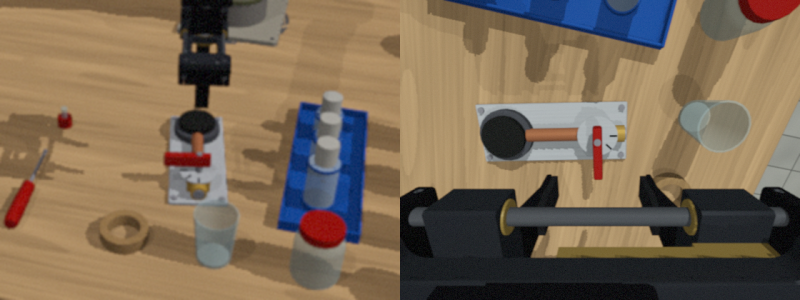

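The handle is square across the pipe (about −77°), the pad is up, and the three reservoirs stand in the tray. I hand in.

```bash
python3 -c "
from cell import job;print(job.sign_off())"
```

```text
the job is handed in; nothing more can be done
None
```

The job is handed in: the three reservoirs present (130, 110 and 90 mm; I found no 150 mm one) were each pressed fully down with the valve half open and now stand upright in the tray, the valve is shut and the robot is clear; no verdict came back at hand-in.

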